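Fit a snap ring on a clamped axle stub

ROBOT

A 7-joint arm with a two-finger parallel gripper is mounted at the origin on the work surface; the furniture and walls round the work are solid. World frame = base frame: x ahead of the robot, y to its left, z up, the work surface at z = 0. Lengths are in m, angles in rad, forces in N, time in s.
With the tool pointing down it reaches from about 0.35 to 0.9 m from the base axis. Payload 19.9 kg.
Tool frame: the origin (TCP) lies between the finger pads; the fingertips stand 19 mm ahead of it and the grasp point (between the pads) is the TCP; z points along the fingers, y is the direction in which the jaws open and shut (so a half turn about z gives the same grasp; the last joint's range is limited). The gripper opens to 94 mm and grips with 3 to 60 N. Pads are 16 mm wide; open, the fingers measure 119 mm over their backs; the gripper's body (75 mm by 177 mm) begins 78 mm behind the grasp point.
Start: joints at [1.298, 0.417, -0.01, 1.614, 0.005, 1.111, -0.053], TCP at [0.143, -0.608, 0.224] pointing down, gripper open.
Joint ranges: [-2.81, 2.81], [-0.39, 2.02], [-1.27, 1.25], [0.06, 2.57], [-1.19, 4.33], [0.19, 2], [-2.82, 2.82]. Speed limits (rad/s): [1.89, 1.89, 2.39, 2.39, 3.01, 3.01, 3.01].

INTERFACE

Orientations are given as a 3x3 rotation matrix whose columns are the frame's x, y, z axes.
In Python, from rig import robot gives the robot as it stands. Calls block until the motion is done:
- robot.move_ptp(position, orientation): joint-space move of the TCP to a pose.
- robot.move_linear(position, velocity=0.15, frame=None, threshold=None): straight line of the TCP; frame=None keeps the orientation; velocity is the mean speed in m/s. With threshold (N) it stops when the force on the tool has changed by that much, and returns True; else False.
- robot.goto_joints(angles): joint-space move.
- robot.gripper_to(opening): finger opening in m; the grip force is fixed at half the most; returns when the fingers have stopped.
- robot.pause(seconds).
- robot.ik(position, orientation): joint angles nearest the present ones, or None.
- robot.get_state(): the state.
- robot.grab_frame(name): name is "scene" or "side" or "wrist"; returns the picture (384x512x3 uint8, red, green, blue); there is no depth.
- robot.camera_info(name): a dict with "fx", "fy", "cx", "cy" (pixels), "dist" ([k1, k2, p1, p2, k3] as OpenCV has them; the pictures are not rectified), "rvec" (rotation vector, rad) and "tvec" (3), from world to camera coordinates, as OpenCV has them. Camera axes: x right, y down, z forward; pixel columns grow to the right and rows downward; lengths in m; the calibration is good to about 2 mm. A picture is of the moment at which its call begins: read the wrist's pose just before it. camera_info takes no time and is no camera call; for the wrist camera it gives the pose at the moment of the call.
A pose or a line that the arm cannot do raises robot.PlanningError and nothing moves.
- robot.sign_off(): hands the job in, once; it reports no verdict.
The state is a dict: "time": time; "qpos": joint angles; "joint_vel": joint speeds; "effort": joint torques, N m; "ee_pos": TCP position; "tool_rot": TCP orientation; "force": force on the tool from outside, world axes, zero at the start; "moment": the same for the moment, N m; "opening": finger opening in m.
Only numpy, scipy, OpenCV 4.12 (cv2) and the standard library are available. Lean on these libraries where they do the work, as an engineer would, in place of code of your own. Each camera call takes 0.05 s, during which the arm holds its last target.

TASK

Lock the axle stub down by turning the clamp handle on its base a full quarter turn to its stop, so that the clamp's finger lies over the stub's flange. Then take the snap-ring pliers out of their stand, squeeze the grips to spread the ring, bring the spread ring over the end of the stub and slide it down until it is level with the groove. The program finishes there while still holding the pliers squeezed, with the spread ring round the groove and clear of the steel, the clamp still locked and the other things on the bench left where they are.

Things in the scene. Friction and masses are not known exactly. Their poses are not given: they have to be found in the camera images.
- axle_fixture: Fixed fixture: grey base plate 160 x 96 x 12 mm (x from -108 to +52 mm) with an upright steel axle stub. Origin on the stub's axis at the bench top, z up. Stub: flange 66 mm across up to z = 24 mm; shaft 32 mm diameter to its flat end at z = 103 mm; groove 27 mm diameter from z = 69 to 81 mm. The clamp spindle stands 62 mm from the stub along -x.
- groove (a point): Point on the stub's axis at mid-height of the groove, 75 mm above the bench.
- axle_end (a point): Centre of the stub's flat upper end, 103 mm above the bench.
- clamp_axis (a point): Point on the clamp's vertical hinge axis at the handle bar's mid-height (50 mm above the bench).
- clamp_grip (a point): Middle of the clamp handle's bar, 80 mm out from the hinge axis, 50 mm above the bench. The bar is level, 12 mm wide, 14 mm high (z = 43 to 57 mm), from the spindle to a round end knob 18 mm wide, 94 mm out. The hold-down finger (42 mm long, z = 26 to 36 mm) points the opposite way.
- clamp_handle (a joint): Clamp handle angle, 0 to 1.571 rad. It starts near 0, open: bar along the fixture's -y. It grows clockwise seen from above; at 1.571 (stop) it is locked: bar along the fixture's -x, straight away from the stub, finger over the flange. Light friction (about 0.1 N m); stays where it is left.
- pliers_stand: Fixed plywood stand of the pliers, foot 110 x 90 x 10 mm; origin at the underside's centre. Two uprights at x = -30 and +30 mm, 92 mm tall, 40 mm wide, with slots 16 mm wide and 12 mm deep, open upward. The pliers lift straight out; to pass over the stand the ring must rise 75 mm or more.
- pliers: Loose snap-ring pliers, about 0.2 kg, upright in the stand, grips up, ring below. Origin at the middle of the steel cross bar (76 mm along x, 12 mm wide, 10 mm high) that rests in the stand's slots, 85 mm above the bench at the start; z points up along the pliers, y is the line along which the grips are squeezed.
- pliers_grip (a point): Midway between the two black grips, 60 mm above the cross bar. Grips: 33 to 87 mm above the bar, 18 mm wide along x, 10 mm thick. Over their outer faces along y: 54 mm here (62 mm at the tops) relaxed, leaning outward; 36 mm, upright, fully squeezed. The levers are geared together; the spring pushes each grip with 3 N at first, 8 N at the firm stop of the full squeeze.
- ring_centre (a point): Centre of the ring, 60 mm below the cross bar on the pliers' axis. Two steel half rings, one fixed to each jaw, 4 mm high, 5.5 mm wide, level; relaxed inner diameter 27 mm (less than the shaft). The full squeeze moves each half 9 mm outward along the pliers' y (6 mm clear of the shaft). The stub's end may rise up to 50 mm above the ring.
- jaw_left (a joint): Opening angle of the left jaw, 0 (relaxed) to 0.15 rad (fully squeezed, ring fully spread); the right jaw mirrors it.
- tape_measure: Bystander: tape measure 71 x 87 x 36 mm, origin at its underside. Leave alone.
- sanding_block: Bystander: cork sanding block 64 x 107 x 31 mm, origin at its underside's centre. Leave alone.

How it is judged:
On the way, in this order (a step that is already met when the one before it is completed fails the run):
1. the clamp handle is turned to its locked stop (value of joint clamp_handle above 1.45 rad), for 0.2 s.
2. the ring is spread in the air above the end of the stub (value of joint jaw_left above 0.1 rad and z of ring_centre in the frame of axle_end above 0.003 m and horizontal distance between ring_centre and axle_end below 0.012 m), for 0.1 s.
At the end, for the whole second after the job is handed in: Clamp locked (over 1.45 rad); pliers held still, upright (0.12 rad) and squeezed in the fingers, jaws over 0.10 rad; ring centre within 6 mm of the stub axis and 5 mm of the groove mid-height; pliers not resting on the fixture (under 1 N) (value of joint clamp_handle above 1.45 rad and value of joint jaw_left above 0.1 rad and horizontal distance between ring_centre and groove below 0.006 m and z of ring_centre in the frame of groove between -0.005 and 0.005 m and angle between pliers's own z axis and vertical below 0.12 rad and contact force between the fingers and pliers above 3 N and contact force between pliers and axle_fixture below 1 N and linear speed of pliers below 0.02 m/s); the arm keeps its last pose, push and grip.
It fails at once if the tape measure is pushed out of its place (over 40 mm) (distance of tape_measure from where it was at the start of the episode above 0.04 m).
It fails at once if the sanding block is pushed out of its place (over 40 mm) (distance of sanding_block from where it was at the start of the episode above 0.04 m).
It also fails if it takes over 72 s, if anything falls off the work surface, if the arm or the gripper's body presses on something with over 40 N, if the wrist force passes 120 N, or if a joint passes its speed limit or range.

## Working session

There is one attempt and no reset: what is moved stays moved. The work goes in short steps, each a Python script; the robot and the scene stay as the last script left them, time stands still between calls to the robot, and variables do not carry over. Pictures are saved under pics/ and viewed, and the job is handed in when it is done.

```bash
ls; mkdir -p pics; python3 - <<'E'
from rig import robot
import cv2
for n in ["scene","side","wrist"]:
    im=robot.grab_frame(n); cv2.imwrite(f"pics/{n}0.png",im[:,:,::-1])
    print(n,robot.camera_info(n))
print(robot.get_state())
E
```

```text
pics
scene {'fx': 362.9675341295819, 'fy': 362.9675341295819, 'cx': 255.87541705587068, 'cy': 187.91800476239837, 'dist': array([0.02344412, 0.        , 0.        , 0.        , 0.        ]), 'rvec': array([ 1.98312928, -0.65409263,  0.42294662]), 'tvec': array([-0.41938853,  0.27246152,  0.53642624])}
side {'fx': 436.95723470432586, 'fy': 436.95723470432586, 'cx': 249.78167222730028, 'cy': 186.84134189512827, 'dist': array([-0.04765034,  0.        ,  0.        ,  0.        ,  0.        ]), 'rvec': array([ 2.19548673, -0.90280466,  0.38776536]), 'tvec': array([-0.35444293,  0.42316032,  0.76237017])}
wrist {'fx': 336.9920292292843, 'fy': 336.9920292292843, 'cx': 256.9470484203082, 'cy': 189.74307442828965, 'dist': array([0.02352733, 0.        , 0.        , 0.        , 0.        ]), 'rvec': array([-2.28047145,  1.80816075,  0.25652872]), 'tvec': array([-0.62412113, -0.02749626,  0.39320289])}
{'time': 0.15, 'qpos': array([ 1.29855105,  0.41782084, -0.01030354,  1.61398518,  0.00468452,
        1.11066794, -0.05297809]), 'joint_vel': array([ 0.00041169, -0.00054442,  0.0003947 , -0.00186085,  0.00022493,
       -0.00012223,  0.00024541]), 'effort': array([ 1.22069967e-03, -8.51538777e+01,  6.39343075e-01, -4.26141679e+01,
       -4.87196725e-02,  1.71532470e-02,  6.18254580e-05]), 'ee_pos': array([ 0.1428839 , -0.60820328,  0.22400028]), 'tool_rot': array([[ 9.73490957e-01,  2.28725366e-01, -2.54129804e-04],
       [ 2.28725499e-01, -9.73490614e-01,  8.18883046e-04],
       [-6.00936552e-05, -8.55301206e-04, -9.99999632e-01]]), 'force': array([-0.34876353,  0.45470165, -0.84337837]), 'moment': array([-0.05106044,  0.01366691,  0.01423012]), 'opening': 0.09409415443918046}
```

View pics/scene0.png

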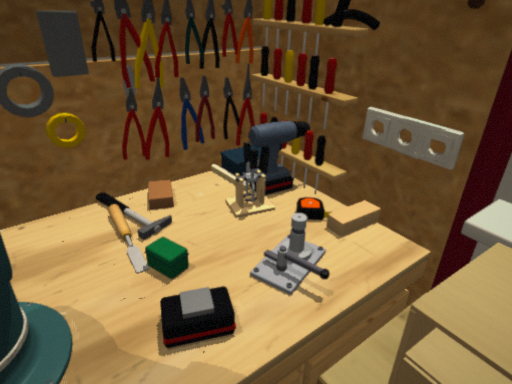

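View pics/side0.png

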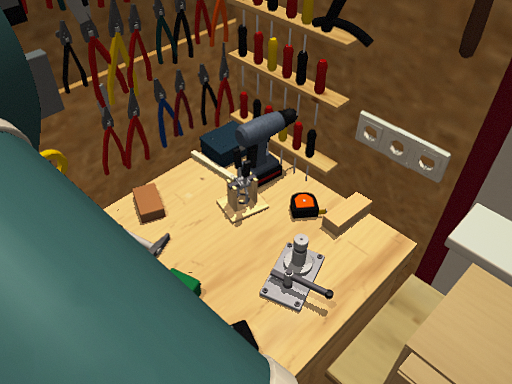

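View pics/wrist0.png

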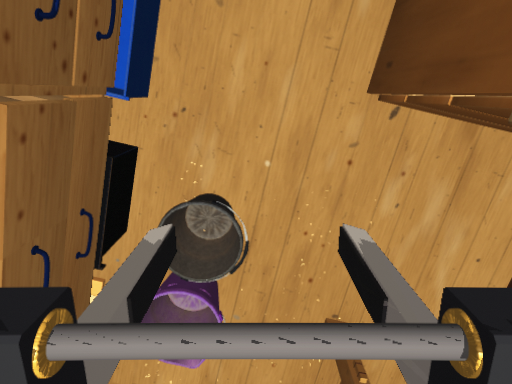

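The scene view shows the fixture at about (290,265), the pliers in their stand at (248,190), and the tape and sanding block behind the stub. I'll enlarge both crops.

```bash
cat > h.py <<'E'
import numpy as np, cv2
from rig import robot
def cam(n,ci=None):
    c=ci or robot.camera_info(n)
    K=np.array([[c['fx'],0,c['cx']],[0,c['fy'],c['cy']],[0,0,1]])
    R=cv2.Rodrigues(np.array(c['rvec']))[0]
    return K,np.array(c['dist']),R,np.array(c['tvec'])
def onplane(n,uv,z,ci=None):
    K,d,R,t=cam(n,ci)
    p=cv2.undistortPoints(np.array([[uv]],float),K,d)[0,0]
    r=R.T@np.array([p[0],p[1],1]); o=-R.T@t
    return o+r*(z-o[2])/r[2]
def tri(obs):
    A=[];b=[]
    for n,uv,ci in obs:
        K,d,R,t=cam(n,ci)
        p=cv2.undistortPoints(np.array([[uv]],float),K,d)[0,0]
        r=R.T@np.array([p[0],p[1],1]); r/=np.linalg.norm(r); o=-R.T@t
        P=np.eye(3)-np.outer(r,r); A.append(P); b.append(P@o)
    return np.linalg.lstsq(np.vstack(A),np.hstack(b),rcond=None)[0]
def proj(n,X,ci=None):
    K,d,R,t=cam(n,ci)
    return cv2.projectPoints(np.atleast_2d(np.array(X,float)),cv2.Rodrigues(R)[0],t,K,d)[0][:,0]
E
python3 - <<'E'
from h import *
for n,box in [("scene",(235,200,345,300)),("side",(245,225,345,315)),("scene",(210,155,290,225)),("side",(205,165,285,235))]:
    im=cv2.imread(f"pics/{n}0.png"); x0,y0,x1,y1=box
    c=cv2.resize(im[y0:y1,x0:x1],None,fx=6,fy=6,interpolation=cv2.INTER_CUBIC)
    for u in range(x0,x1,10): cv2.putText(c,str(u),((u-x0)*6,10),0,0.35,(0,0,255)); cv2.line(c,((u-x0)*6+3,12),((u-x0)*6+3,18),(0,0,255))
    for v in range(y0,y1,10): cv2.putText(c,str(v),(0,(v-y0)*6+6),0,0.35,(0,0,255))
    cv2.imwrite(f"pics/{n}_crop{x0}.png",c)
print(tri([("scene",(299,216),None),("side",(301,238),None)]))
print(onplane("scene",(299,216),.103),onplane("side",(301,238),.103))
E
```

```text
[ 0.57017443 -0.0840957   0.10706258]
[ 0.57491047 -0.07961475  0.103     ] [ 0.57290241 -0.0821579   0.103     ]
```

View pics/scene_crop235.png

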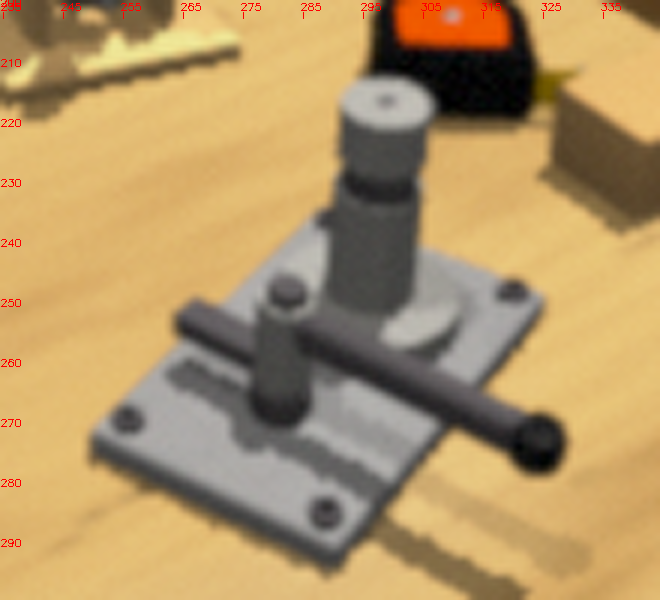

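View pics/side_crop245.png

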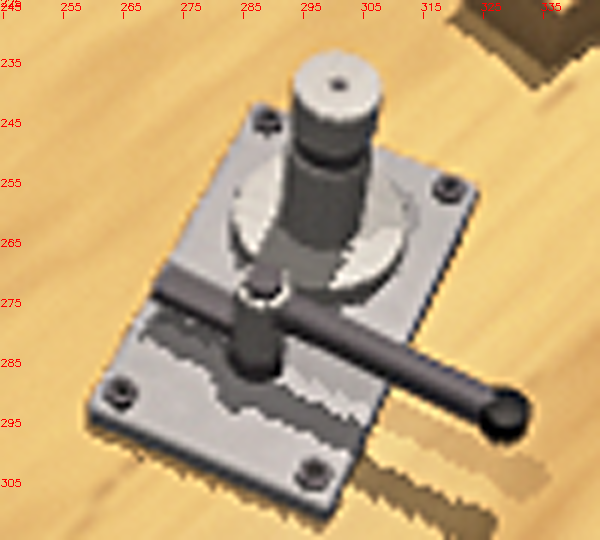

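View pics/scene_crop210.png

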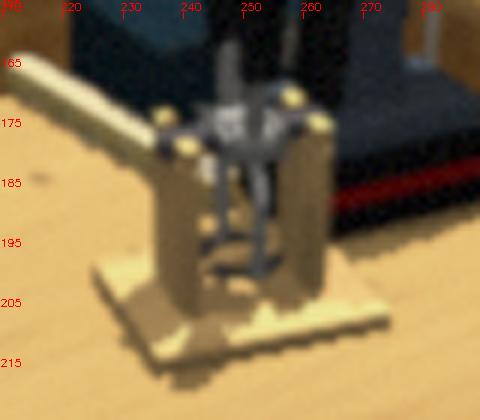

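View pics/side_crop205.png

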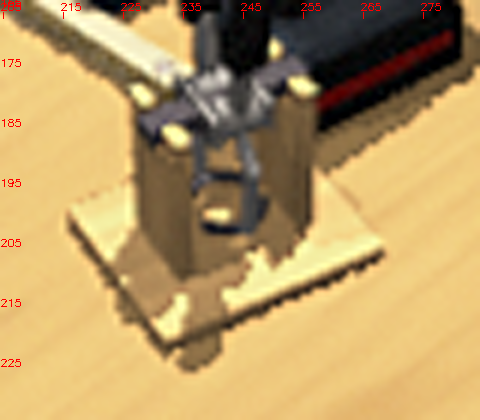

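```bash
python3 - <<'E'
from h import *
from scipy.optimize import least_squares
def fit(obs,x0):
    def T(p,X):
        c,s=np.cos(p[2]),np.sin(p[2]); X=np.array(X)
        return np.c_[p[0]+c*X[:,0]-s*X[:,1],p[1]+s*X[:,0]+c*X[:,1],X[:,2]]
    def f(p): return np.hstack([(proj(n,T(p,[o[1] for o in L]))-np.array([o[0] for o in L])).ravel() for n,L in obs.items()])
    r=least_squares(f,x0); print(r.x, np.round(r.fun,1)); return r.x
m=.001
A=(-.108,.048,.012);B=(-.108,-.048,.012);C=(.052,-.048,.012);D=(.052,.048,.012);E=(0,0,.103);S=(.0,0,0)
fx={"scene":[((299.7,216.8),E),((250.8,272.8),A),((291.2,292.2),B),((325.5,249.7),C)],
"side":[((301.3,239.2),E),((260.5,293),A),((299.2,310.8),B),((324.5,257),C),((288,242.5),D)]}
for y in (0,1.5,-1.5): fit(fx,[.57,-.08,y])
A=(-.055,.045,.01);B=(-.055,-.045,.01);C=(.055,-.045,.01)
st={"scene":[((225.8,199.2),A),((236.3,215),B),((275,207),C)],"side":[((216.7,200.3),A),((233,221.7),B),((268.8,205.5),C)]}
for y in (0,1.5,-1.5): fit(st,[.6,.1,y])
for n,a,z in [("scene",(310,207),.036),("side",(304,205),.036),("scene",(353,217),.031),("side",(348,214),.031)]: print(onplane(n,a,z))
E
```

```text
[ 0.57057238 -0.08559973  0.3314933 ] [-0.2  1.2 -1.6 -0.   0.4  0.7  1.3 -0.2  0.2  0.3 -1.5  0.2  1.  -0.2
  0.9 -1.3 -0.5 -1.1]
[ 0.57057238 -0.08559972  0.33149335] [-0.2  1.2 -1.6 -0.   0.4  0.7  1.3 -0.2  0.2  0.3 -1.5  0.2  1.  -0.2
  0.9 -1.3 -0.5 -1.1]
[ 0.57057238 -0.08559973  0.33149328] [-0.2  1.2 -1.6 -0.   0.4  0.7  1.3 -0.2  0.2  0.3 -1.5  0.2  1.  -0.2
  0.9 -1.3 -0.5 -1.1]
[ 0.61871939  0.14668675 -0.24378049] [-0.9 -0.3  0.3  0.5  0.8  0.3 -0.7 -0.7 -0.3  0.1  0.8  0. ]
[ 0.61871939  0.14668675 -0.24378056] [-0.9 -0.3  0.3  0.5  0.8  0.3 -0.7 -0.7 -0.3  0.1  0.8  0. ]
[ 0.61871939  0.14668675 -0.2437807 ] [-0.9 -0.3  0.3  0.5  0.8  0.3 -0.7 -0.7 -0.3  0.1  0.8  0. ]
[0.70343339 0.00927377 0.036     ]
[0.70599372 0.01365046 0.036     ]
[ 0.76205827 -0.07893592  0.031     ]
[ 0.76456871 -0.08104505  0.031     ]
```

```bash
cat >> h.py <<'E'
def Rz(a):
    c,s=np.cos(a),np.sin(a)
    return np.array([[c,s,0],[s,-c,0],[0,0,-1.]])
def snap(n,f):
    ci=robot.camera_info(n); im=robot.grab_frame(n); cv2.imwrite(f"pics/{f}.png",im[:,:,::-1])
    import pickle; pickle.dump(ci,open(f"pics/{f}.pkl","wb")); return ci
FX=np.array([0.5706,-0.0856]); FY=0.3315
ST=np.array([0.6187,0.1467]); SY=-0.2438
E
python3 - <<'E'
from h import *
for a in (-1.24,-2.81,1.9,.33): print(a,robot.ik([.512,-.106,.055],Rz(a)))
for a in (SY,SY+3.14159): print(a,robot.ik([*ST,.145],Rz(a)),robot.ik([*FX,.195],Rz(a)))
robot.move_ptp([.50,-.09,.36],Rz(.33))
snap("wrist","w1"); s=robot.get_state(); print(s['time'],s['qpos'],s['ee_pos'])
E
```

```text
-1.24 [ 0.21877604  0.47327568 -0.08950473  1.99135455  0.06487049  0.67961683
 -2.72221594]
-2.81 [ 0.96793638  0.76784071 -1.08741162  1.96813135  0.85167437  0.95689193
  1.34792186]
1.9 [ 0.64551493  0.55126385 -0.62078525  1.97714802  0.46053088  0.7553138
  0.08097452]
0.33 [ 0.45168852  0.49939369 -0.3751965   1.98340498  0.27352263  0.70715551
 -1.33212702]
-0.2438 [ 0.19072269  0.60588582 -0.66331364  1.63812123  0.41776462  1.04371135
 -2.414522  ] [ 0.4222485   0.39092082 -0.41250019  1.75537961  0.17889334  1.03230713
 -1.86927811]
2.89779 [ 0.42179402  0.77153385 -1.06183648  1.63055241  0.71923579  1.17889616
  0.5166472 ] [ 0.67496926  0.46096029 -0.75237679  1.74712821  0.35310552  1.07376914
  1.13031845]
2.5 [ 0.63015536  0.13300658 -0.56483975  1.69708051  0.07304246  1.33294204
 -1.19007089] [ 0.49989095 -0.09082037  0.35979806]
```

View pics/w1.png

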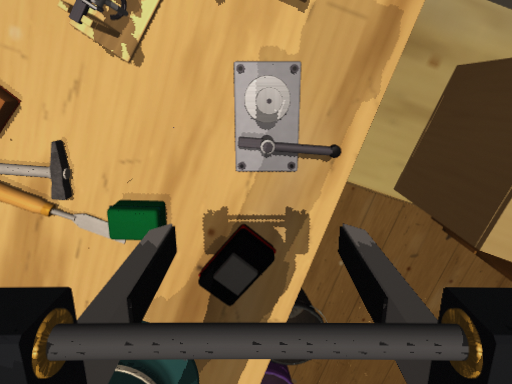

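```bash
python3 - <<'E'
from h import *
import pickle
ci=pickle.load(open("pics/w1.pkl","rb"))
im=cv2.imread("pics/w1.png")[50:185,220:350]
cv2.imwrite("pics/w1c.png",cv2.resize(im,None,fx=4,fy=4,interpolation=cv2.INTER_CUBIC))
print(onplane("wrist",(268.5,101),.103,ci),onplane("wrist",(334.5,151),.05,ci))
c,s=np.cos(FY),np.sin(FY)
def W(x,y,z): return [FX[0]+c*x-s*y,FX[1]+s*x+c*y,z]
print(proj("wrist",[W(0,0,.103),W(.052,.048,.012),W(.052,-.048,.012),W(-.108,.048,.012),W(-.108,-.048,.012),W(-.062,-.094,.05)],ci))
E
```

```text
[ 0.57248062 -0.08048785  0.103     ] [ 0.53752995 -0.19295338  0.05      ]
[[271.99851516 103.9575804 ]
 [235.61769987  63.84098726]
 [303.51435252  63.53178419]
 [237.8755357  174.02368645]
 [299.79168793 173.78925852]
 [337.01199201 148.00722898]]
```

View pics/w1c.png

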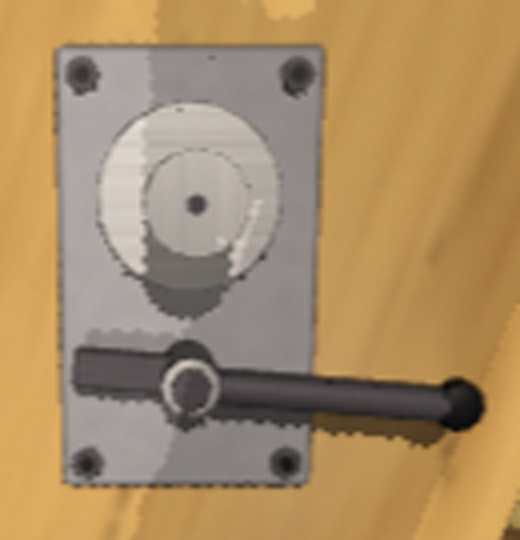

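```bash
python3 - <<'E'
from h import *
import pickle
from scipy.optimize import least_squares
ci=pickle.load(open("pics/w1.pkl","rb"))
def T(p,X):
    c,s=np.cos(p[2]),np.sin(p[2]); X=np.array(X)
    return np.c_[p[0]+c*X[:,0]-s*X[:,1],p[1]+s*X[:,0]+c*X[:,1],X[:,2]]
A=(-.108,.048,.012);B=(-.108,-.048,.012);C=(.052,-.048,.012);D=(.052,.048,.012);E=(0,0,.103)
fx={"scene":[((299.7,216.8),E),((250.8,272.8),A),((291.2,292.2),B),((325.5,249.7),C)],
"side":[((301.3,239.2),E),((260.5,293),A),((299.2,310.8),B),((324.5,257),C),((288,242.5),D)],
"wrist":[((269,101),E),((234.2,61.5),D),((300.8,61),C),((236.5,171.2),A),((297,171.8),B)]}
def go(keys):
    def f(p): return np.hstack([(proj(n,T(p,[o[1] for o in fx[n]]),ci if n=="wrist" else None)-np.array([o[0] for o in fx[n]])).ravel() for n in keys])
    r=least_squares(f,[.57,-.08,.33]); print(keys,r.x,np.round(r.fun,1))
    p=r.x; k=onplane("wrist",(335,151),.05,ci); sp=T(p,[(-.062,0,.05)])[0]; v=k-sp
    print(sp,np.linalg.norm(v[:2]),"handle",-(np.arctan2(v[1],v[0])-(p[2]-np.pi/2)))
go(["wrist"]);go(["scene","side"]);go(["scene","side","wrist"])
E
```

```text
['wrist'] [ 0.57281534 -0.08145982  0.32936835] [ 0.4 -0.  -0.8 -0.3  0.6  0.  -0.9  0.6  0.6 -0.1]
[ 0.51414803 -0.10151343  0.05      ] 0.09508141096119466 handle 0.07846371633284766
['scene', 'side'] [ 0.57057238 -0.08559973  0.33149327] [-0.2  1.2 -1.6 -0.   0.4  0.7  1.3 -0.2  0.2  0.3 -1.5  0.2  1.  -0.2
  0.9 -1.3 -0.5 -1.1]
[ 0.51194782 -0.10577796  0.05      ] 0.09155227865055095 handle 0.04573684235403852
['scene', 'side', 'wrist'] [ 0.57231384 -0.08286716  0.33199678] [-0.5  0.3 -1.7 -1.1  0.1 -0.5  0.9 -1.1 -0.2 -0.9 -1.8 -1.1  0.6 -1.5
  0.4 -2.4 -0.9 -2.1  1.3  0.8 -0.1  0.5  1.3  0.6  0.1  1.3  1.6  0.4]
[ 0.51369944 -0.10307491  0.05      ] 0.09368381230441418 handle 0.07231543661527984
```

```bash
cat >> h.py <<'E'
FX=np.array([0.5727,-0.0817]); FY=0.330
SP=FX-.062*np.array([np.cos(FY),np.sin(FY)])
def bar(q,r=.077):
    b=FY-np.pi/2-q
    return SP+r*np.array([np.cos(b),np.sin(b)]), b+np.pi
E
python3 - <<'E'
from h import *
p,a=bar(.075)
robot.move_ptp([*p,.15],Rz(a))
robot.move_linear([*p,.052],velocity=.12,threshold=10)
robot.gripper_to(.03)
snap("wrist","w2");snap("side","s2"); s=robot.get_state(); print(s['time'],s['ee_pos'],s['force'],s['opening'],s['qpos'])
E
```

```text
5.9833 [ 0.53343376 -0.17631194  0.05197061] [-0.53730993 -0.30627727 -0.16108563] 0.029897452226274858 [ 0.70079286  0.59759011 -0.55995296  1.88333109  0.4367807   0.78445249
  0.15847997]
```

View pics/w2.png

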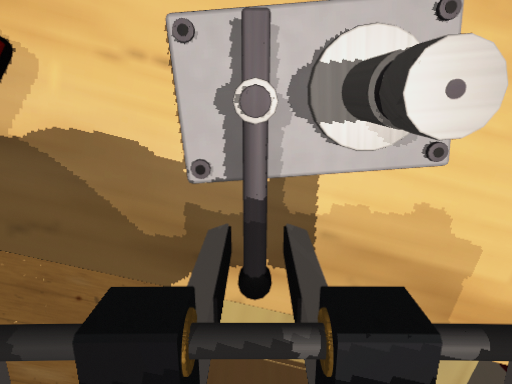

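View pics/s2.png

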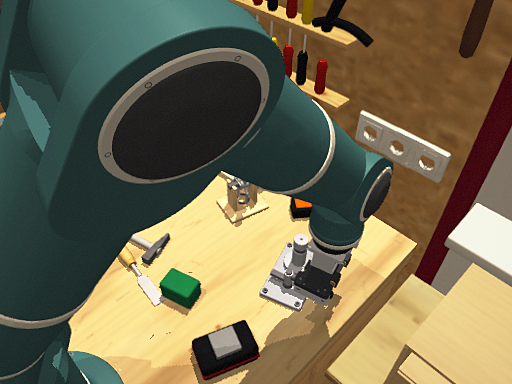

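The wrist view shows the bar centred between the fingers, with the spindle at (255,100). Next is the quarter turn.

```bash
python3 - <<'E'
from h import *
t=False
for q in list(np.linspace(.2,1.5,9))+[1.571,1.64,1.70]:
    p,a=bar(q)
    t=robot.move_linear([*p,.052],velocity=.09,frame=Rz(a),threshold=15)
    if t: print("stop",q); break
s=robot.get_state(); print(s['time'],s['ee_pos'],s['force'],s['opening'],s['qpos'])
snap("wrist","w3")
E
```

```text
9.5417 [ 0.4389051  -0.11798311  0.05208729] [ 1.31608681 -4.45877599 -1.83617863] 0.030258811390006597 [ 0.37076316  0.39117967 -0.20422754  2.15181397  0.13667605  0.60969577
 -1.29775375]
```

View pics/w3.png

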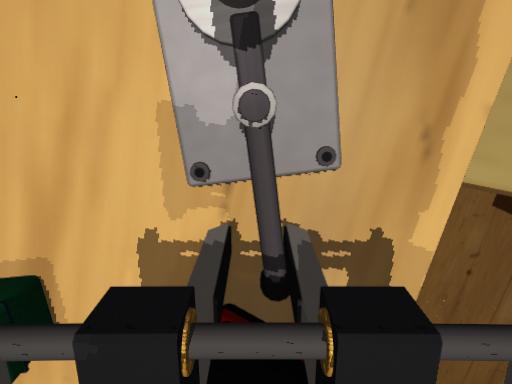

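```bash
python3 - <<'E'
from h import *
p,a=bar(1.571)
robot.move_linear([*p,.052],velocity=.1,frame=Rz(a))
robot.move_linear([*p,.20],velocity=.2)
print(robot.get_state()['qpos'])
robot.move_ptp([.56,.15,.33],Rz(SY))
robot.gripper_to(.094)
snap("wrist","w4"); snap("scene","sc4"); snap("side","s4"); s=robot.get_state(); print(s['time'],s['ee_pos'],s['qpos'],s['force'])
E
```

```text
[ 0.46113905  0.15934743 -0.27184966  2.03037045  0.05189899  0.95945848
 -1.07856059]
13.225 [0.56000311 0.15000071 0.32998982] [ 0.03529535  0.28413847 -0.43719047  1.58168461  0.12338506  1.30322424
 -2.23375795] [-0.07167949  0.01623794 -0.01377442]
```

View pics/w4.png

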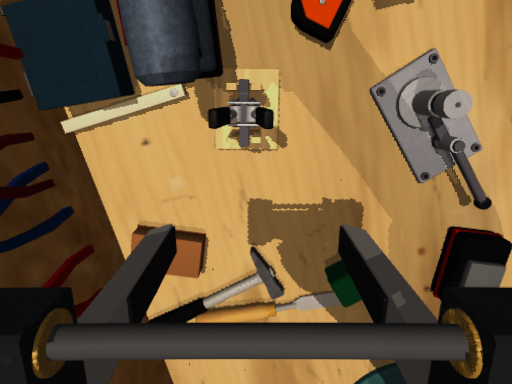

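View pics/sc4.png

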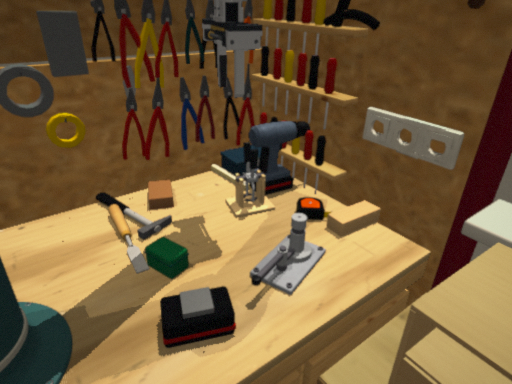

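View pics/s4.png

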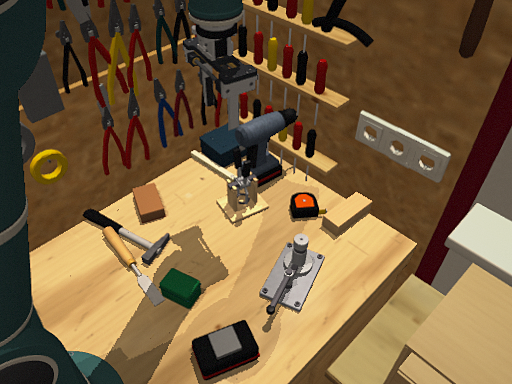

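```bash
python3 - <<'E'
from h import *
import pickle
ci=pickle.load(open("pics/w4.pkl","rb"))
K,d,R,t=cam("wrist",ci); print("cam",-R.T@t)
for z in (.16,.17): print(z,onplane("wrist",(219,117),z,ci),onplane("wrist",(263,117),z,ci))
print("drill",tri([("side",(241,136),None),("wrist",(175,80),ci)]),tri([("side",(241,136),None),("scene",(257,133),None)]))
for z in (.15,.2,.22): print(z,onplane("wrist",(140,83),z,ci),onplane("wrist",(195,80),z,ci))
im=cv2.imread("pics/w4.png")[0:165,110:310]
cv2.imwrite("pics/w4c.png",cv2.resize(im,None,fx=4,fy=3.6,interpolation=cv2.INTER_CUBIC))
im=cv2.imread("pics/s4.png")[95:235,195:315]
cv2.imwrite("pics/s4c.png",cv2.resize(im,None,fx=4,fy=4,interpolation=cv2.INTER_CUBIC))
E
```

```text
cam [0.63969375 0.13097567 0.4911642 ]
0.16 [0.62636547 0.1720594  0.16      ] [0.61613783 0.13100068 0.16      ]
0.17 [0.62676793 0.17081882 0.17      ] [0.61684913 0.13099992 0.17      ]
drill [0.66722552 0.20010862 0.1729697 ] [0.66255784 0.18836251 0.18396544]
0.15 [0.67489229 0.23817912 0.15      ] [0.66492344 0.18614503 0.15      ]
0.2 [0.6697337 0.2224677 0.2      ] [0.66122585 0.17805958 0.2       ]
0.22 [0.66767026 0.21618313 0.22      ] [0.65974682 0.17482539 0.22      ]
```

View pics/w4c.png

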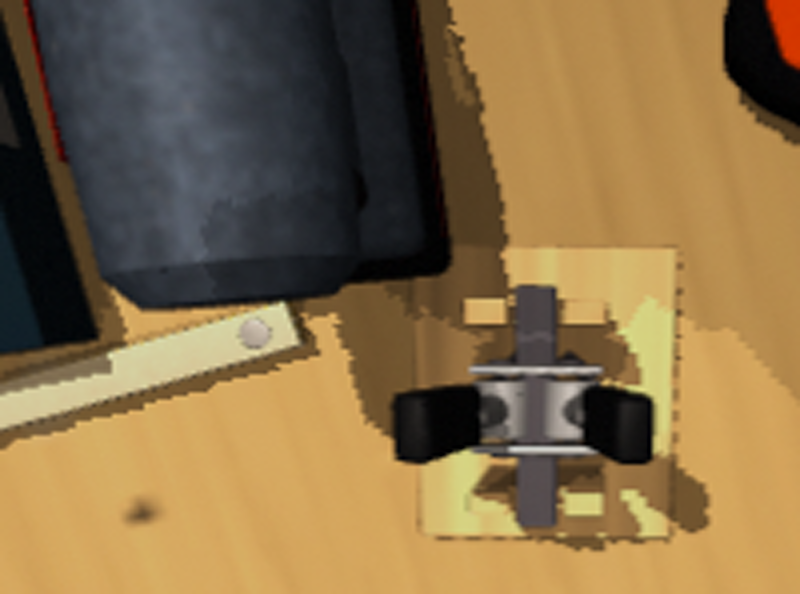

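View pics/s4c.png

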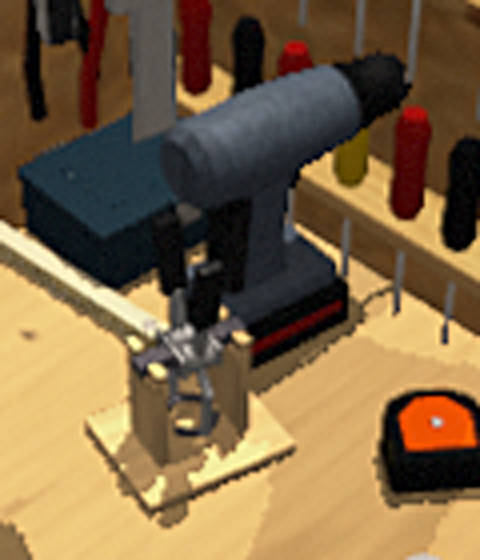

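```bash
python3 - <<'E'
from h import *
for n,uv in [("side",(243,126)),("scene",(253,126)),("scene",(257,124))]:
    for z in (.18,.2,.22,.24): print(n,uv,onplane(n,uv,z))
K,d,R,t=cam("scene"); print(-R.T@t); K,d,R,t=cam("side"); print(-R.T@t)
im=cv2.imread("pics/scene0.png")[105:225,205:325]
cv2.imwrite("pics/sc0d.png",cv2.resize(im,None,fx=5,fy=5,interpolation=cv2.INTER_CUBIC))
E
```

```text
side (243, 126) [0.69290179 0.21996494 0.18      ]
side (243, 126) [0.6739239  0.20023532 0.2       ]
side (243, 126) [0.65494602 0.1805057  0.22      ]
side (243, 126) [0.63596813 0.16077608 0.24      ]
scene (253, 126) [0.70159127 0.24879736 0.18      ]
scene (253, 126) [0.66523671 0.20099369 0.2       ]
scene (253, 126) [0.62888216 0.15319002 0.22      ]
scene (253, 126) [0.59252761 0.10538635 0.24      ]
scene (257, 124) [0.72153061 0.25661252 0.18      ]
scene (257, 124) [0.68393893 0.20832396 0.2       ]
scene (257, 124) [0.64634725 0.1600354  0.22      ]
scene (257, 124) [0.60875557 0.11174684 0.24      ]
[ 0.1156484  -0.52167612  0.50234909]
[ 0.07059632 -0.42699066  0.83582167]
```

View pics/sc0d.png

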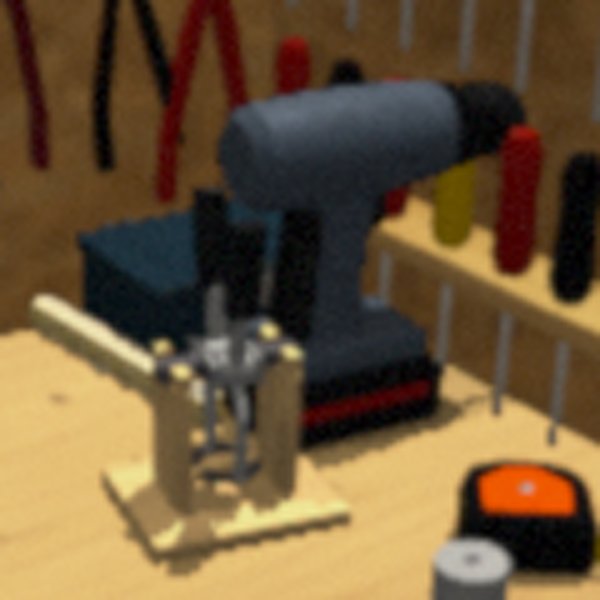

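```bash
python3 - <<'E'
from h import *
import pickle
ci=pickle.load(open("pics/w4.pkl","rb"))
print(onplane("wrist",(244.25,112.8),.09,ci),onplane("wrist",(246.7,108.9),.01,ci),onplane("wrist",(240.8,117.2),.172,ci))
a=onplane("wrist",(244.25,287/3.6),.09,ci);b=onplane("wrist",(244.25,525/3.6),.09,ci); print(a,b,np.linalg.norm(a-b),np.arctan2(*(a-b)[1::-1]))
E
```

```text
[0.62106031 0.15099806 0.09      ] [0.62162475 0.15035824 0.01      ] [0.62179668 0.15101336 0.172     ]
[0.65626545 0.14179941 0.09      ] [0.58387132 0.16070808 0.09      ] 0.0748227774472846 -0.25548301880992774
```

```bash
cat >> h.py <<'E'
PL=np.array([.6212,.1508]); SY=-0.25
E
python3 - <<'E'
from h import *
robot.move_ptp([*PL,.28],Rz(SY))
robot.gripper_to(.086)
print(robot.move_linear([*PL,.155],velocity=.08,threshold=8))
s=robot.get_state(); print(s['time'],s['ee_pos'],s['force'],s['opening'],s['qpos'])
snap("wrist","w5");snap("side","s5")
E
```

```text
False
15.7333 [0.62142139 0.15083685 0.15546159] [0.1807795  0.63228993 0.54172118] 0.08624702599820559 [-1.58985171e-03  5.40675594e-01 -3.92321083e-01  1.62785768e+00
  2.33365867e-01  1.01890207e+00 -2.28716076e+00]
```

View pics/w5.png

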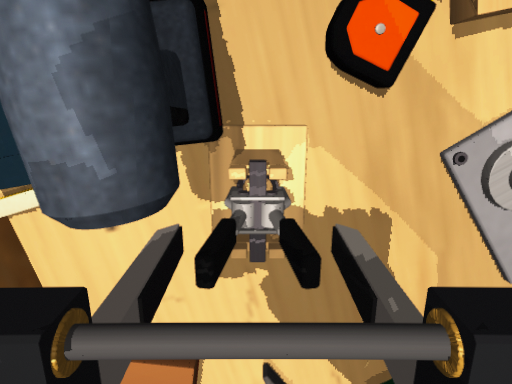

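View pics/s5.png

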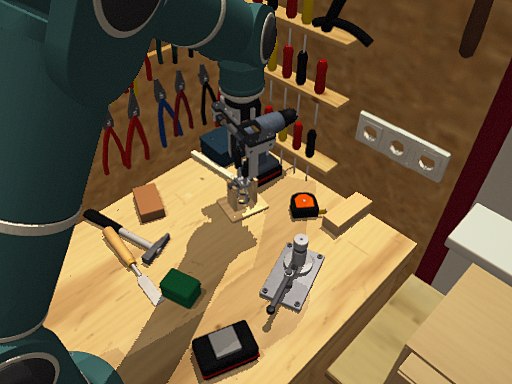

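The grips sit centred between the open fingers, at (215,255) and (300,255) in the wrist view. I'll squeeze and lift straight out.

```bash
python3 - <<'E'
from h import *
robot.gripper_to(.02)
s=robot.get_state(); print(s['time'],s['force'],s['opening'])
robot.move_linear([*PL,.285],velocity=.12)
s=robot.get_state(); print(s['time'],s['ee_pos'],s['force'],s['opening'],s['qpos'])
snap("wrist","w6");snap("side","s6");snap("scene","sc6")
for n,b in [("side",(180,90,300,230)),("scene",(190,100,310,220))]:
    im=cv2.imread(f"pics/{'s6' if n=='side' else 'sc6'}.png"); cv2.imwrite(f"pics/{n}6c.png",cv2.resize(im[b[1]:b[3],b[0]:b[2]],None,fx=4,fy=4,interpolation=cv2.INTER_CUBIC))
E
```

```text
16.6833 [-1.83415832 -0.99060208 10.23620311] 0.034177588914472604
17.9167 [0.620895   0.15070773 0.2841372 ] [-0.52400341  0.72972873 -1.28964904] 0.034465970640355496 [ 0.01573254  0.42751775 -0.41746925  1.49287858  0.17726551  1.25997281
 -2.24359346]
```

View pics/w6.png

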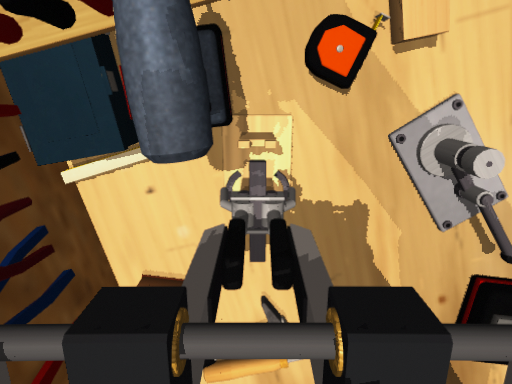

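View pics/side6c.png

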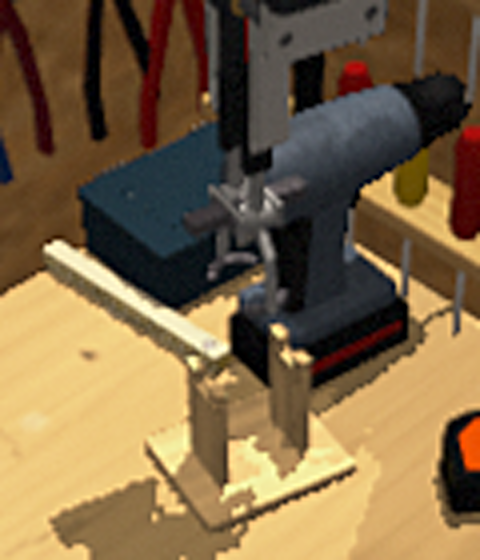

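View pics/scene6c.png

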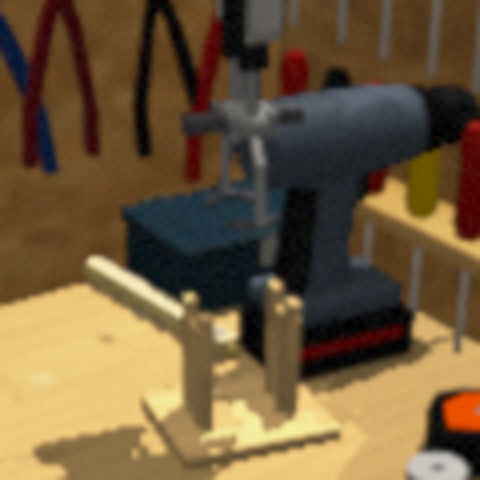

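```bash
python3 - <<'E'
from h import *
robot.move_linear([*FX,.275],velocity=.12)
robot.pause(.3)
s=robot.get_state(); print(s['time'],s['ee_pos'],s['force'],s['opening'],s['qpos'])
snap("wrist","w7");snap("side","s7");snap("scene","sc7")
for n,b,f in [("side",(240,160,360,300),"s7"),("scene",(240,120,360,260),"sc7")]:
    im=cv2.imread(f"pics/{f}.png"); cv2.imwrite(f"pics/{f}c.png",cv2.resize(im[b[1]:b[3],b[0]:b[2]],None,fx=4,fy=4,interpolation=cv2.INTER_CUBIC))
E
```

```text
20.5 [ 0.57272341 -0.08156211  0.27500617] [ 0.25803533  0.54276974 -2.76731198] 0.03431764813087142 [ 0.36050185  0.3089665  -0.33893659  1.66410357  0.10919431  1.187159
 -1.82517078]
```

View pics/w7.png

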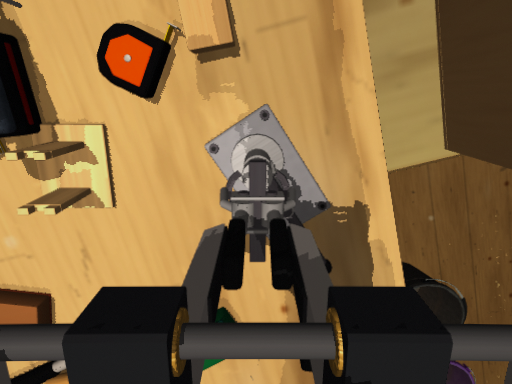

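View pics/s7c.png

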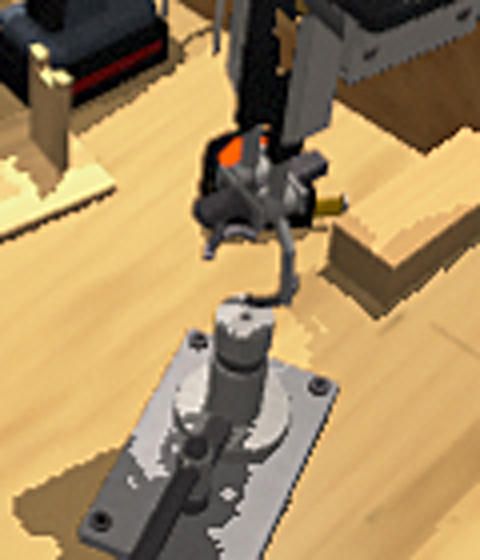

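View pics/sc7c.png

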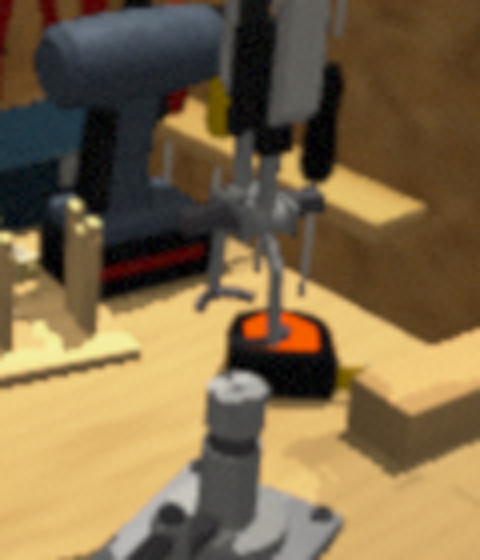

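```bash
cat > ov.py <<'E'
from h import *
import pickle,sys
def overlay(f,n,tcp,yaw,box,dz=.070,sc=5,tilt=np.eye(3)):
    ci=pickle.load(open(f"pics/{f}.pkl","rb"))
    x0,y0,x1,y1=box
    im=cv2.resize(cv2.imread(f"pics/{f}.png")[y0:y1,x0:x1],None,fx=sc,fy=sc,interpolation=cv2.INTER_CUBIC)
    c,s=np.cos(yaw),np.sin(yaw); R=np.array([[c,-s,0],[s,c,0],[0,0,1]])
    def draw(P,col):
        q=((proj(n,P,ci)+.5-[x0,y0])*sc).astype(int); cv2.polylines(im,[q.reshape(-1,1,2)],False,col,1)
    def PL(P): return (tilt@(R@(np.array(P)-[0,0,dz]).T)).T+tcp
    for y in(-.006,.006):
        for z in (-.005,.005): draw(PL([(-.038,y,z),(.038,y,z)]),(0,0,255))
    for sg in (1,-1):
        th=np.linspace(.3,np.pi-.3,20)
        for r in (.0135,.019): draw(PL([(r*np.cos(t),sg*(r*np.sin(t)+.009),-.06) for t in th]),(0,255,0))
    th=np.linspace(0,2*np.pi,40)
    draw(np.c_[FX[0]+.016*np.cos(th),FX[1]+.016*np.sin(th),0*th+.103],(255,0,0))
    draw(np.c_[FX[0]+.033*np.cos(th),FX[1]+.033*np.sin(th),0*th+.024],(255,0,0))
    cv2.imwrite(f"pics/{f}_ov.png",im)
E
python3 - <<'E'
from ov import *
t=np.array([0.5727,-.0816,.275])
overlay("s7","side",t,SY,(270,180,350,290))
overlay("sc7","scene",t,SY,(270,150,350,260))
overlay("w7","wrist",t,SY,(190,110,340,250))
E
```

```text
(no output)
```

View pics/s7_ov.png

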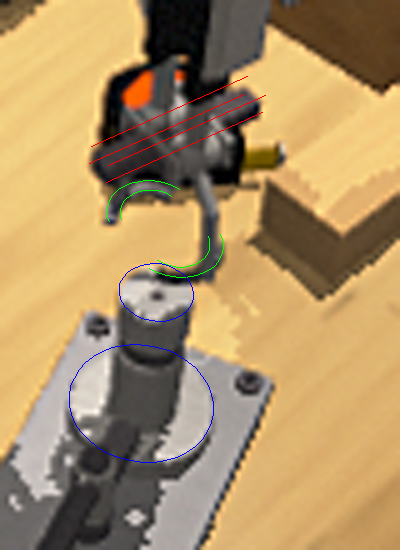

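View pics/sc7_ov.png

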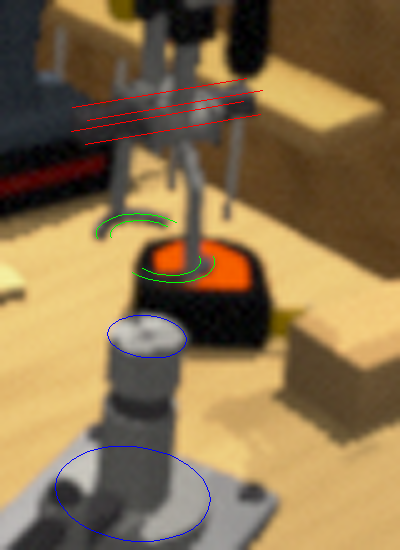

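View pics/w7_ov.png

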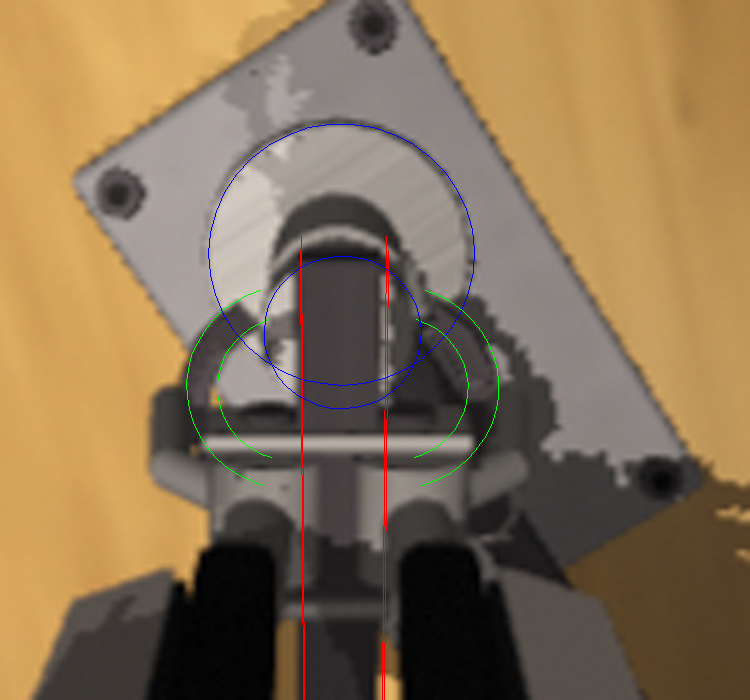

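```bash
python3 - <<'E'
import cv2,numpy as np
for f,(x0,y0,x1,y1),sc in [("w7",(210,140,310,240),8),("s7",(280,185,330,245),12),("sc7",(280,155,330,215),12)]:
    im=cv2.imread(f"pics/{f}.png")[y0:y1,x0:x1]
    im=cv2.resize(im,None,fx=min(sc,7.9) if f=="w7" else 9.9,fy=5.9 if f=="w7" else 9.9,interpolation=cv2.INTER_CUBIC)
    im=(255*(im/255.)**.55).astype(np.uint8)
    sx=im.shape[1]/(x1-x0);sy=im.shape[0]/(y1-y0)
    for u in range(x0,x1,5): cv2.putText(im,str(u),(int((u-x0)*sx),9),0,.3,(0,0,255)); cv2.line(im,(int((u-x0+.5)*sx),10),(int((u-x0+.5)*sx),14),(0,0,255))
    for v in range(y0,y1,5): cv2.putText(im,str(v),(0,int((v-y0+.5)*sy)+3),0,.3,(0,0,255))
    cv2.imwrite(f"pics/{f}_z.png",im)
E
```

```text
(no output)
```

View pics/w7_z.png

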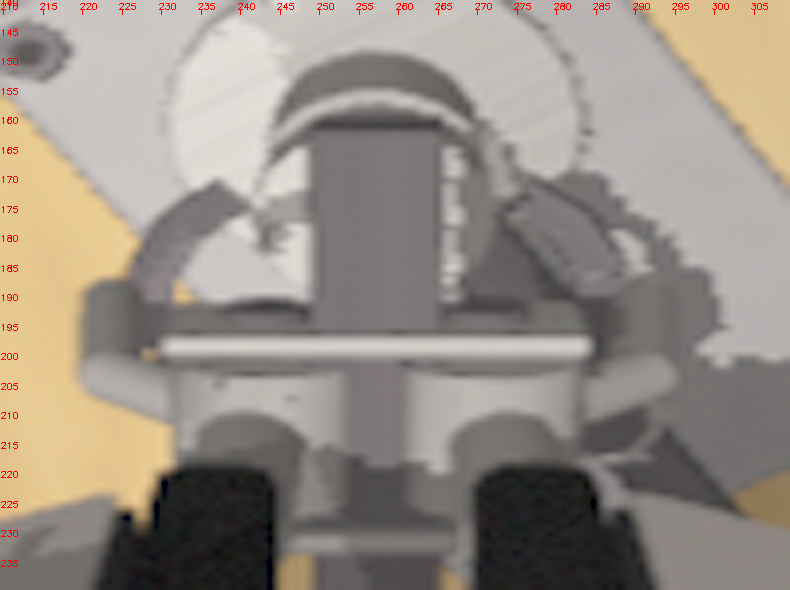

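View pics/s7_z.png

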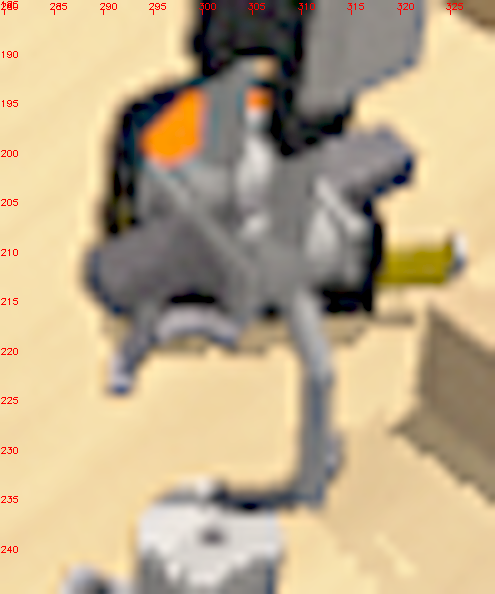

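View pics/sc7_z.png

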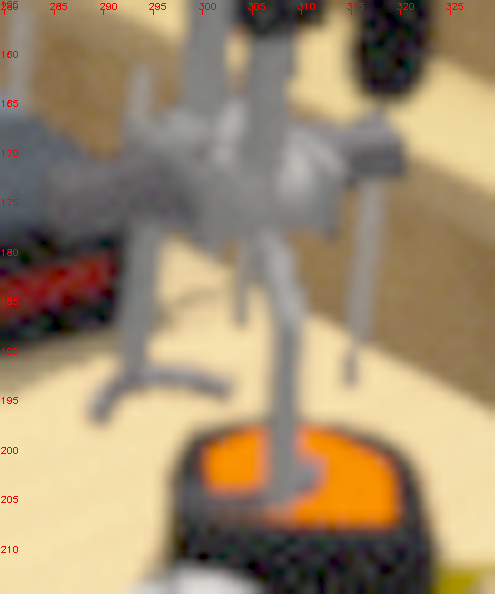

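```bash
cat > fitp.py <<'E'
from h import *
import pickle
from scipy.optimize import least_squares
from scipy.spatial.transform import Rotation as Ro
def run(tcp,W,S,C,ci,free,TH=None):
    off={"side":np.array([301.0,239.0])-proj("side",[[*FX,.103]])[0],"scene":np.array([299.7,216.8])-proj("scene",[[*FX,.103]])[0],"wrist":np.zeros(2)}
    print("off",off)
    def pose(p): return Ro.from_euler("zyx",[SY+p[5],p[3],p[4]]).as_matrix()
    def pts(F,th):
        o=[]
        for k in F:
            if k[0]=="bar": o.append(k[1])
            else:
                _,sy,sx,z=k; o.append((sx*.01625*np.sin(th),sy*(.009+.01625*np.cos(th)),z))
        return np.array(o)
    def f(p):
        r=[]
        for n,L in (("wrist",W),("side",S),("scene",C)):
            if not L: continue
            X=pts([l[1] for l in L],p[6])+[0,0,-.070]
            X=(pose(p)@X.T).T+tcp+p[:3]
            r.append((proj(n,X,ci if n=="wrist" else None)+off[n]-np.array([l[0] for l in L])).ravel())
        return np.hstack(r)
    def g(q):
        p=np.zeros(7);p[6]=1.17;p[free]=q
        reg=np.r_[p[:3]/.003,p[3:6]/.06]*.7
        return np.r_[f(p),reg]
    q0=np.zeros(7);q0[6]=1.17
    r=least_squares(g,q0[free]); p=q0.copy();p[free]=r.x
    ring=pose(p)@[0,0,-.13]+tcp+p[:3]
    print("p",np.round(p,4),"ring-stub mm",np.round((ring-[*FX,0])*1000,1)); print(np.round(f(p),1))
    return p
E
python3 - <<'E'
from fitp import *
ci=pickle.load(open("pics/w7.pkl","rb"))
B=lambda *x:("bar",x)
T=lambda sy,sx,z=-.06:("tip",sy,sx,z)
W=[((249.3,161.5),B(.038,.006,.005)),((265.3,161.5),B(.038,-.006,.005)),((240.3,173),T(1,1,-.058)),((275.3,173),T(-1,1,-.058))]
S=[((320.5,200.5),B(.038,-.006,0)),((288.5,211.5),B(-.038,.006,0)),((291.5,223),T(1,-1)),((300.5,234.5),T(-1,-1))]
C=[((319.7,169.5),B(.038,-.006,0)),((289.7,196.5),T(1,-1)),((302.,194),T(1,1))]
t=np.array([.57272,-.08156,.2750])
run(t,W,S,C,ci,list(range(7)))
run(t,W,[],[],ci,list(range(7)))
run(t,W,S,C,ci,[0,1,2,3,4,6])
run(t,[],S,C,ci,[0,1,2,3,4,6])
E
```

```text
off {'side': array([0.2230803 , 1.06615209]), 'scene': array([0.78797969, 0.01363665]), 'wrist': array([0., 0.])}
p [-1.2000e-03  7.0000e-04  3.0000e-04  1.6000e-03  4.0000e-04  1.2200e-02
  1.1514e+00] ring-stub mm [ -1.3   0.9 145.3]
[-1.1  0.2  0.6  0.  -0.6  0.7 -0.1  0.3  1.2  0.7 -1.2  0.2  0.4  1.1
  0.1 -0.5  2.1  0.3  0.6  0.1  1.1 -0. ]
off {'side': array([0.2230803 , 1.06615209]), 'scene': array([0.78797969, 0.01363665]), 'wrist': array([0., 0.])}
p [-1.3000e-03  1.2000e-03 -8.0000e-04  5.0000e-04 -5.3000e-03  3.9000e-03
  1.1638e+00] ring-stub mm [ -1.3   0.6 144.2]
[-0.7 -0.   0.8 -0.1 -0.   0.1 -0.  -0. ]
off {'side': array([0.2230803 , 1.06615209]), 'scene': array([0.78797969, 0.01363665]), 'wrist': array([0., 0.])}
p [-1.1000e-03  1.3000e-03  2.0000e-04  1.7000e-03 -3.5000e-03  0.0000e+00
  1.1482e+00] ring-stub mm [ -1.3   1.  145.2]
[-1.   0.1  0.6  0.1 -0.7  0.4 -0.1  0.5  1.2  0.8 -1.5 -0.   0.4  1.
 -0.  -0.6  2.   0.4  0.6  0.   1.2  0. ]
off {'side': array([0.2230803 , 1.06615209]), 'scene': array([0.78797969, 0.01363665]), 'wrist': array([0., 0.])}
p [-1.00e-03  2.60e-03 -2.00e-04  3.80e-03 -5.00e-03  0.00e+00  1.05e+00] ring-stub mm [ -1.5   2.1 144.8]
[ 0.6  0.6 -2.  -0.2 -0.2  0.4  0.2 -0.4  1.5  0.4  0.1 -0.4  0.  -0.2]
```

```bash
python3 - <<'E'
from h import *
g=FX+[.0013,-.0009]
robot.move_linear([*g,.250],velocity=.05)
robot.pause(.3)
s=robot.get_state(); print(s['time'],s['ee_pos'],s['force'],s['opening'])
snap("wrist","w8");snap("side","s8");snap("scene","sc8")
for f,(x0,y0,x1,y1) in [("w8",(210,140,310,240)),("s8",(270,185,340,265)),("sc8",(270,165,340,245))]:
    im=cv2.imread(f"pics/{f}.png")[y0:y1,x0:x1]
    im=cv2.resize(im,None,fx=7,fy=6 if f=="w8" else 7,interpolation=cv2.INTER_CUBIC)
    cv2.imwrite(f"pics/{f}_z.png",(255*(im/255.)**.6).astype(np.uint8))
E
```

```text
21.6 [ 0.57406096 -0.08263617  0.25021084] [ 0.1161243  -0.31922727 -2.30134709] 0.034250067303396324
```

View pics/w8_z.png

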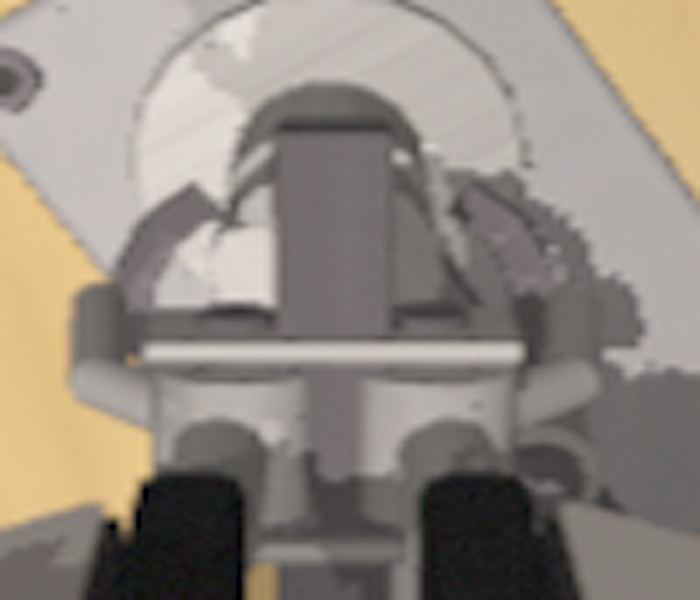

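View pics/s8_z.png

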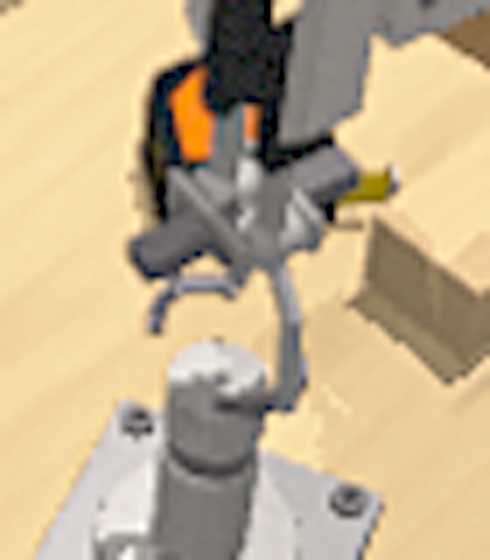

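View pics/sc8_z.png

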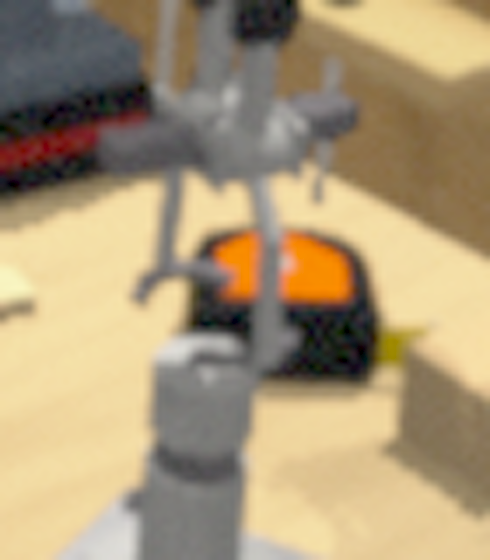

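The spread ring hangs about centred over the stub in all three views. I'll descend with a low force threshold.

```bash
python3 - <<'E'
from h import *
g=FX+[.0013,-.0009]
print(robot.move_linear([*g,.228],velocity=.03,threshold=4))
s=robot.get_state(); print(s['ee_pos'],s['force'])
print(robot.move_linear([*g,.205],velocity=.03,threshold=4))
robot.pause(.5)
s=robot.get_state(); print(s['time'],s['ee_pos'],s['force'],s['moment'],s['opening'])
snap("wrist","w9");snap("side","s9");snap("scene","sc9")
for f,(x0,y0,x1,y1) in [("w9",(210,140,310,240)),("s9",(270,195,340,275)),("sc9",(270,175,340,255))]:
    im=cv2.imread(f"pics/{f}.png")[y0:y1,x0:x1]
    im=cv2.resize(im,None,fx=7,fy=6 if f=="w9" else 7,interpolation=cv2.INTER_CUBIC)
    cv2.imwrite(f"pics/{f}_z.png",(255*(im/255.)**.6).astype(np.uint8))
E
```

```text
False
[ 0.57410563 -0.08257846  0.22817612] [-0.39096887 -0.03867779 -1.6686404 ]
False
24.05 [ 0.57399642 -0.08257956  0.20503732] [ 0.50051732 -0.27568311 -1.70189474] [ 0.04224113 -0.00757296 -0.01829585] 0.03442010215998867
```

View pics/w9_z.png

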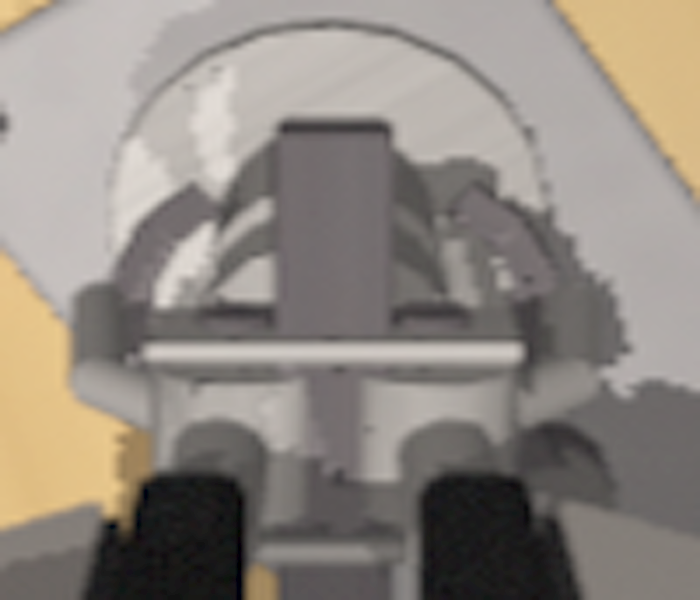

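View pics/s9_z.png

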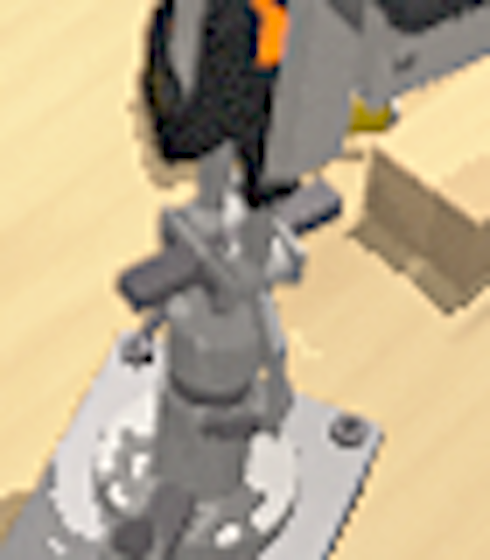

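View pics/sc9_z.png

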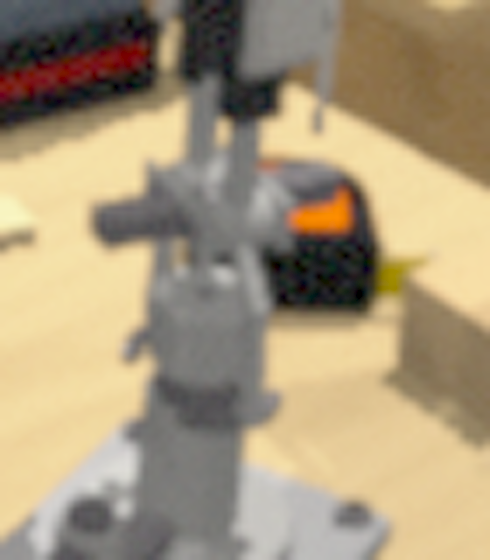

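```bash
python3 - <<'E'
from fitp import *
ci=pickle.load(open("pics/w9.pkl","rb"))
B=lambda *x:("bar",x)
T=lambda sy,sx,z=-.06:("tip",sy,sx,z)
W=[((249.2,160),B(.038,.006,.005)),((265.4,160),B(.038,-.006,.005)),((239.1,172.3),T(1,1,-.058)),((276.2,172.3),T(-1,1,-.058))]
S=[((318.1,223.1),B(.038,-.006,0)),((286.9,235.2),B(-.038,.006,0)),((298.8,255.2),T(-1,-1))]
C=[((283.1,205.9),B(-.038,.006,0)),((288.1,224.8),T(1,-1))]
t=robot.get_state()['ee_pos']
run(t,W,S,C,ci,list(range(7)))
run(t,W,[],[],ci,list(range(7)))
run(t,[],S,C,ci,[0,1,2,6])
# fixture check in wrist: flange+overlay
from ov import *
overlay("w9","wrist",t-[.0013,-.0009,0],SY,(190,110,340,250))
E
```

```text
off {'side': array([0.2230803 , 1.06615209]), 'scene': array([0.78797969, 0.01363665]), 'wrist': array([0., 0.])}
p [-4.0000e-04  1.0000e-04 -3.0000e-04 -7.0000e-04  2.7000e-03  1.4700e-02
  1.1062e+00] ring-stub mm [ 0.9 -0.5 74.7]
[-0.8  0.2  0.6 -0.1 -0.2  0.5 -0.3 -0.1  0.8  1.  -0.6 -0.5  0.5 -0.3
  0.2 -0.3  1.1  0.8]
off {'side': array([0.2230803 , 1.06615209]), 'scene': array([0.78797969, 0.01363665]), 'wrist': array([0., 0.])}
p [-4.0000e-04  9.0000e-04 -9.0000e-04 -9.0000e-04 -3.9000e-03  2.9000e-03
  1.1009e+00] ring-stub mm [ 1.  -0.5 74.2]
[-0.6 -0.   0.7 -0.1 -0.   0.1 -0.  -0. ]
off {'side': array([0.2230803 , 1.06615209]), 'scene': array([0.78797969, 0.01363665]), 'wrist': array([0., 0.])}
p [-8.0000e-04  1.1000e-03 -4.0000e-04  0.0000e+00  0.0000e+00  0.0000e+00
  1.0545e+00] ring-stub mm [ 0.5  0.2 74.6]
[ 0.5  1.1 -1.1 -0.8  0.4 -0.2 -0.4 -0.5  0.8  0.5]
```

View pics/w9_ov.png

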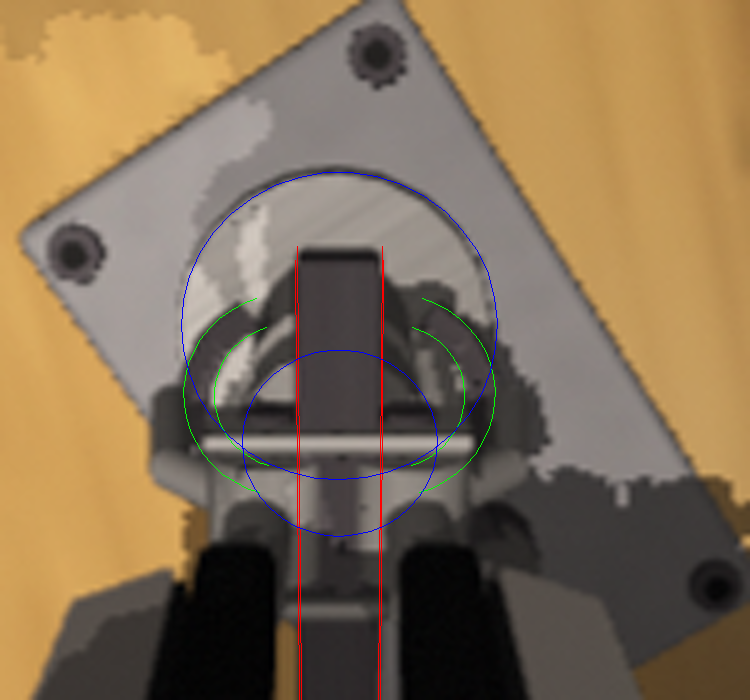

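View pics/sc9.png

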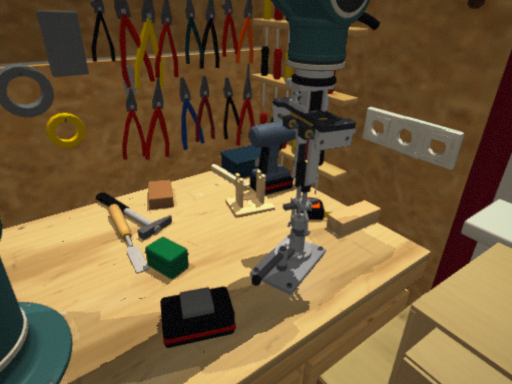

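The clamp bar points along the plate's -x, with its knob at (257,280). The pliers stand upright over the stub at (300,210), and the tape measure and sanding block have not moved. Handing in.

```bash
python3 - <<'E'
from h import *
robot.sign_off()
s=robot.get_state(); print(s['time'],s['ee_pos'],s['force'],s['opening'])
E
```

```text
the job is handed in; nothing more can be done
the job is handed in; nothing more can be done
```

I handed the job in at about 24 s of the 72 s allowed. The clamp handle is turned to its locked stop. The pliers are held squeezed, with the spread ring around the groove.

- **Clamp:** I turned the handle with the bar caged loosely between the fingers until it pressed against its stop. The last picture still shows the bar pointing straight away from the stub.
- **Ring position:** The last fit to the camera images put the ring about 1 mm off the stub axis. Its height was 74.2 to 74.7 mm, against a target of 75 mm. The pliers were upright to within about 0.01 rad.
- **Squeeze:** The finger opening was 34 mm, and the grips measure 36 mm at full squeeze, so the jaws should be fully open. I could not read the jaw angle directly.
- **Contact:** The force threshold never tripped on the way down. The tool force stayed at about the weight of the pliers, so I saw no sign of the ring touching the steel.
- **Other items:** The tape measure, sanding block and drill look undisturbed.
- **Disagreement:** The overview cameras ("scene" and "side") placed the fixture about 4 to 5 mm away from where the wrist camera did. I trusted the wrist camera, whose fit had residuals under 1 pixel, and corrected the other two with a small pixel offset at the stub end.

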